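# Clip a circuit board down for its picture and free it again

## Task

The green circuit board on one of the two metal holders is about to have its picture taken. Take the red knob of the spring clip on that holder and swing the clip round its screw so that it points squarely across onto the board, keep it there for three seconds, then swing it right back to where it was, clear of the board, and let go. Leave the board in its place and do not move the clip of the other holder.

Things in the scene. Friction and masses are not known exactly. Their poses are not given: they have to be found in the camera images.
- drive_board_1: Green circuit board, 83 x 59 mm, 5 to 7 mm thick, black connector strip along one long edge (its -y edge). Lies loose between low brass pins on a fixed aluminium holder plate (150 x 130 x 10 mm). Origin: centre of its underside, 10 mm above the worktop; x along the strip, y towards the clip's screw, z up. The other, identical holder carries a small opened USB stick.
- board_clip (a joint): Swing angle (rad) of the clip beside the green board, counter-clockwise from above. 0: arm parallel to the board's long edge, clear of it (stop); 1.57: squarely across the edge; 1.85: other stop. Starts at 0 to 0.3. Its nose is on the board from 1.1 to the stop, off it below 0.75, and rides up by itself. The clip stays where it is left; turning it takes 1 to 4 N at the knob.
- board_clip_knob (a point): Point on the axis of the red upright cylindrical knob of that clip (14 mm in diameter, standing from 31 to 61 mm above the worktop, 38 mm from the screw's axis), 50 mm above the worktop. It moves with the clip. Keep fingertips at least 35 mm above the worktop there, to clear the arm and screw head.
- board_clip_pivot (a point): Axis of that clip's pivot screw, at the top of its head, 34 mm above the worktop; fixed to the holder. A steel arm 12 mm wide, its top 31 mm above the worktop, runs from the screw past the knob; a sprung leaf under it carries a black rounded nose 58 mm from the screw.
- other_clip_knob (a point): The same point on the red knob of the identical clip on the other holder (the one with the opened USB stick). To be left alone.
Not all that is in view belongs to the job. There is more than one size of the drive_board_1; the job needs the smaller.

How it is judged:
By the outcome, as a careful person would: the job done as asked, in the order asked, and still so for the second after the job is handed in, with the robot touching nothing.
It also fails if it takes over 42 s, if anything falls off the work surface, if the arm or the gripper's body presses on something with over 40 N, if the wrist force passes 120 N, or if a joint passes its speed limit or range.

## Robot

A 6-joint arm with a two-finger parallel gripper is mounted at the origin on a cart in front of the work surface, level with it; the furniture and walls round the work are solid. World frame = base frame: x ahead of the robot, y to its left, z up, the work surface at z = 0. Lengths are in mm, angles in degrees, forces in N, time in s.
With the tool pointing down it reaches from about 350 to 775 mm from the base axis. Payload 7.3 kg.
Tool frame: the origin (TCP) lies on the centre line of the jaws, within the pads' length; the fingertips stand 22 mm ahead of it and the grasp point (between the pads) lies 3 mm ahead of it (manip.tips_ahead is the distance from the TCP to the fingertips, in mm); z points along the fingers, y is the line along which they close (so a half turn about z gives the same grasp; the last joint's range is limited). The gripper opens to 92 mm and grips with 3 to 60 N. Pads are 19 mm wide; open, the fingers measure 130 mm over their backs; the gripper's body (75 mm by 190 mm) begins 47 mm behind the grasp point.
Start: joints at [-72.594, 19.595, 87.324, -0, 73.075, -8.365], TCP at [228.286, -472.788, 248.741] pointing down, gripper open.
Joint ranges: [-145.02, 145.02], [-44.19, 115.74], [2.07, 154.8], [-57.11, 237.11], [16.16, 152.29], [-177.93, 177.93]. Speed limits (degrees/s): [147.25, 147.25, 180, 180, 180, 180].

## Interface

Orientations are given as [roll, pitch, yaw] about the fixed x, y, z axes, in that order (R = Rz(yaw) Ry(pitch) Rx(roll)).
In Python, from station import manip gives the robot as it stands.
- The arm moves only by the shell command python3 -m inch 'ROWS' [FORCE]. ROWS is JSON, a list of rows, each an object of numbers: "dx", "dy", "dz": the shift along the tool's x, y, z in units of 30 mm (1.0 is 30 mm); "yaw": the turn about the tool's z in units of 8 degrees (1.0 is 8 degrees); "grip": the gripper's target within -1 to 1 (fully open at 1, half-way at 0, shut at -1). A call has 1 to 5 rows; each row shifts and turns the commanded pose from where the row before left it, along the tool's axes as they then stand; what a row does not reach is not made up. A row lasts 1/10 s, in which the tool goes at most 50 mm and 8.59 degrees, less where a joint would pass 70% of its speed; a pose out of reach is approached as far as the arm can. A call is refused whole if a number of a shift passes 1 or a number of a turn 1, either way. A call with a gripper value outside its range is refused whole. The fingers move at their own pace and stop on an object; FORCE is the grip in N (left out, the last holds). Time passes only in rows, so rows that do not move let the fingers close. It gives the time, the measured TCP pose, the force, the opening and the grip force at its end, in the units of the state.
- manip.get_state(): the state, without advancing time (a new reading comes with each control period).
- manip.snapshot(name): name is "scene" or "top"; returns the picture (480x640x3 uint8, blue, green, red); there is no depth.
- manip.camera_info(name): a dict with "fx", "fy", "cx", "cy" (pixels), "rvec" (rotation vector, rad) and "tvec" (3), from world to camera coordinates, as OpenCV has them. Camera axes: x right, y down, z forward; pixel columns grow to the right and rows downward; lengths in mm; the calibration is good to about 2 mm. A picture is of the moment at which its call begins. camera_info takes no time and is no camera call.
- manip.job_done(): hands the job in; it is judged then, once.
The state is a dict: "t": time; "joint_positions": joint angles; "qvel": joint speeds; "effort": joint torques, N m; "ee_pos": TCP position; "ee_rot": TCP orientation; "force": force on the tool from outside, world axes, zero at the start; "wrist_torque": the same for the moment, N m; "opening": finger opening in mm; "grip_force": force on a finger pad.
Only numpy, scipy, OpenCV 4.12 (cv2) and the standard library are available. Lean on these libraries where they do the work, as an engineer would, in place of code of your own. Each camera call takes 0.05 s, during which the arm holds its last target. There are 200 camera calls.

## Working session

There is one attempt and no reset: what is moved stays moved. The work goes in short steps, Python scripts to look and compute and a shell command to move; the robot and the scene stay as the last step left them, time stands still between calls to the robot, and variables do not carry over. Pictures are saved under pics/ and viewed, at most 10 in all, crops included, and the job is handed in when it is done.

```bash
mkdir -p pics
python3 - <<'E'
from station import manip
import cv2
for n in("scene","top"):
    cv2.imwrite(f"pics/{n}0.png",manip.snapshot(n)); print(n,manip.camera_info(n))
s=manip.get_state();print(s['t'],s['ee_pos'],s['ee_rot'],s['opening'])
E
```

```text
scene {'fx': 613.9940428997403, 'fy': 613.9940428997403, 'cx': 314.406559407963, 'cy': 246.04742217964707, 'rvec': array([ 0.64784714, -2.39405434,  1.45478693]), 'tvec': array([526.7592813 , 181.98326826, 765.17175003])}
top {'fx': 529.3755151607321, 'fy': 529.3755151607321, 'cx': 313.93209682378387, 'cy': 235.951626693798, 'rvec': array([ 2.10356593, -2.14521154,  0.19353216]), 'tvec': array([ 33.54299805, 624.83378454, 872.81153961])}
0.1 [ 228.17898606 -472.47385669  248.12832001] [-1.79923454e+02 -1.05973103e-02  2.57724823e+01] 91.6923290687394
```

View pics/top0.png

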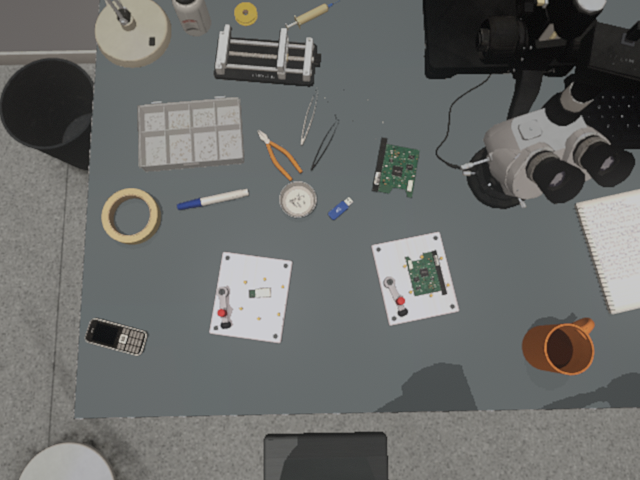

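View pics/scene0.png

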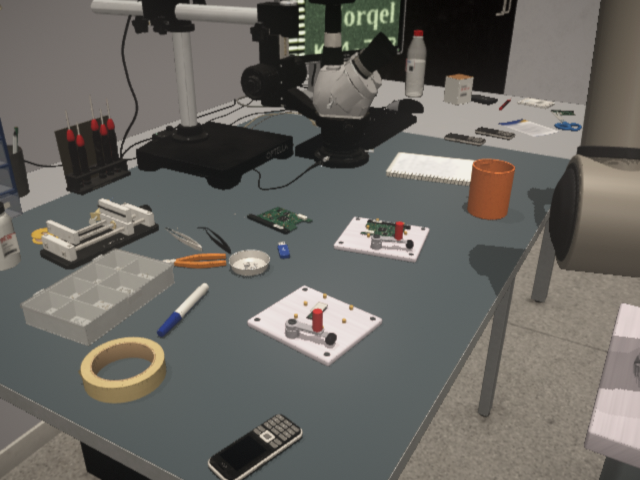

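The top view shows the green board on the holder near (415,278), with its clip screw about (390,283) and red knob (401,301). The other holder is at (250,297). The larger board, lying loose at (397,168), is a distractor. I'll enlarge both views of the right holder.

```bash
python3 - <<'E'
import cv2,numpy as np
a=cv2.imread("pics/top0.png")[225:335,360:470]; b=cv2.imread("pics/scene0.png")[205:270,325:440]
A=cv2.resize(a,None,fx=5,fy=5,interpolation=cv2.INTER_CUBIC)
cv2.imwrite("pics/c0.png",A)
E
cat > h.py <<'E'
import numpy as np,cv2
from station import manip
def ray(n,u,v,z):
    c=manip.camera_info(n);R=cv2.Rodrigues(c['rvec'])[0];t=c['tvec']
    o=-R.T@t;d=R.T@np.array([(u-c['cx'])/c['fx'],(v-c['cy'])/c['fy'],1])
    return o+d*(z-o[2])/d[2]
def proj(n,P):
    c=manip.camera_info(n);K=np.array([[c['fx'],0,c['cx']],[0,c['fy'],c['cy']],[0,0,1]])
    return cv2.projectPoints(np.float64(P).reshape(-1,3),c['rvec'],c['tvec'],K,None)[0].reshape(-1,2)
E
```

```text
(no output)
```

View pics/c0.png

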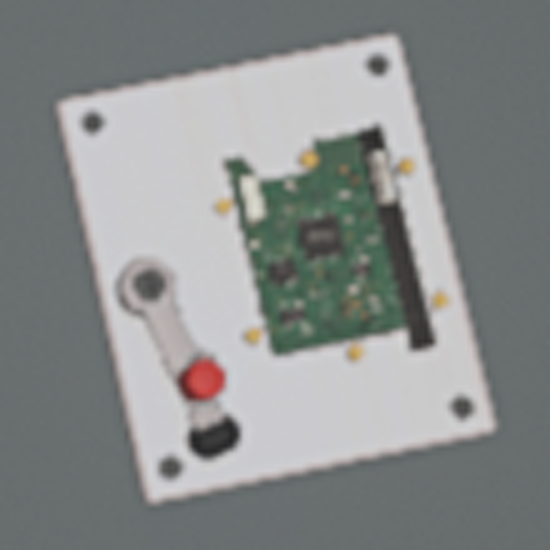

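In the crop, the screw head is at (150,285), i.e. full-frame (390,282). The knob top is at (204,379), i.e. (400.8,300.8). The nose is at (214,438), and the strip runs from (372,130) to (422,347). The plate corners are (60,103), (398,35), (495,430) and (147,503).

Run:
```python
from h import *
f=lambda u,v,z:ray("top",360+u/5-.4,225+v/5-.4,z)
C=[f(*p,10)for p in((60,103),(398,35),(495,430),(147,503))]
print(np.round(C),[round(np.linalg.norm(C[i]-C[i-1]),1)for i in range(4)])
S=f(150,285,34);K=f(204,379,61);st=f(372,130,14);en=f(422,347,14)
print("screw",S,"knob",K,"d",np.linalg.norm((K-S)[:2]),np.degrees(np.arctan2(*(K-S)[1::-1])))
print("long edges deg",[np.degrees(np.arctan2(*(v)[1::-1]))for v in(C[2]-C[1],C[3]-C[0],en-st)], "short",[np.degrees(np.arctan2(*(v)[1::-1]))for v in (C[1]-C[0],C[2]-C[3])])
print(proj("scene",[S,[K[0],K[1],61]]))
```

```text
[[ 615.  -85.   10.]
 [ 638. -211.   10.]
 [ 492. -236.   10.]
 [ 469. -110.   10.]] [np.float64(148.1), np.float64(128.1), np.float64(147.7), np.float64(128.5)]
screw [ 544.74559367 -111.28430314   34.        ] knob [ 509.63926554 -124.47588515   61.        ] d 37.502961359832774 -159.4057478086496
long edges deg [np.float64(-169.9199072534573), np.float64(-170.09360143329138), np.float64(-170.55830407005925)] short [np.float64(-79.65050449425969), np.float64(-79.47423476118573)]
[[378.03500975 234.26533275]
 [400.64238132 221.92902459]]
```

Run:
```python
import cv2
b=cv2.imread("pics/scene0.png")[205:270,325:440]
cv2.imwrite("pics/c1.png",cv2.resize(b,None,fx=6,fy=6,interpolation=cv2.INTER_CUBIC))
```

```text
(no output)
```

View pics/c1.png

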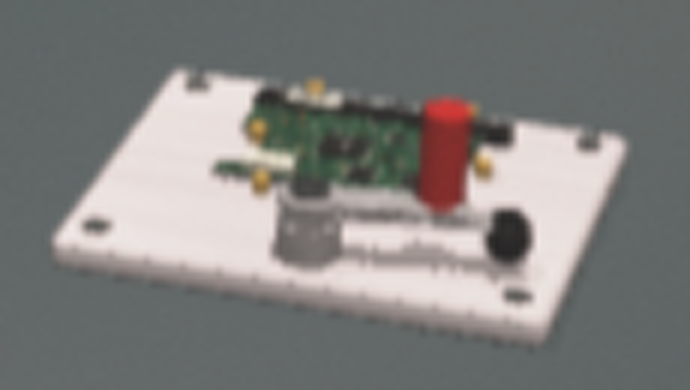

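Both views agree: the distance from screw to knob is 37.5 mm and the plate measures 148 x 128 mm. The arm points at -159.4°, so the clip angle is about 10.5° (0.18 rad). I'll turn the tool to yaw 20.6° so the pads close tangentially, then move above the knob.

```bash
python3 -m inch '[{"yaw":0.65,"grip":0},{"dx":0.43,"dy":-0.25,"grip":0},{"dx":0.86,"dy":-0.5,"grip":0},{"dx":0.86,"dy":-0.5,"grip":0},{"dx":0.86,"dy":-0.5,"grip":0}]' 15
python3 -m inch '[{"dx":0.86,"dy":-0.5,"grip":0},{"dx":0.86,"dy":-0.5,"grip":0},{"dx":0.86,"dy":-0.5,"grip":0},{"dx":0.86,"dy":-0.5,"grip":0},{"dx":0.86,"dy":-0.5,"grip":0}]'
python3 -m inch '[{"dx":0.86,"dy":-0.5,"grip":0},{"dx":0.86,"dy":-0.5,"grip":0},{"dx":0.86,"dy":-0.5,"grip":0},{"dx":0.86,"dy":-0.5,"grip":0},{"grip":0}]'
cat >> h.py <<'E'
def need(P,yaw):
    s=manip.get_state();p=s['ee_pos'];ps=np.radians(s['ee_rot'][2]);d=np.array(P)-p
    c,n=np.cos(ps),np.sin(ps)
    print(round(s['t'],2),np.round(p,1),np.round(s['ee_rot'],1),'open',round(s['opening'],1),'grip',round(s['grip_force'],1),'F',np.round(s['force'],1),'j',np.round(s['joint_positions']))
    print('units',np.round(np.array([d[0]*c+d[1]*n,d[0]*n-d[1]*c,-d[2]])/30,3),'yaw',round(-(yaw-s['ee_rot'][2])/8,3))
E
python3 -c "
from h import *
need([509.6,-124.5,105],20.6)"
```

```text
0.1 [ 228.2 -472.5  248.1] [-179.9   -0.    25.8] open 91.7 grip 0.0 F [-0.5 -1.1 -0.7] j [-73.  20.  87.  -0.  73.  -8.]
units [13.491 -6.367  4.771] yaw 0.647invalid input
invalid input
invalid input
```

The calls were refused, possibly because each row needs all five keys. I'll try one full row.

```bash
python3 -m inch '[{"dx":0,"dy":0,"dz":0,"yaw":0.65,"grip":0}]' 15 && python3 -m inch '[{"dx":0.43,"dy":-0.25,"dz":0,"yaw":0,"grip":0},{"dx":0.86,"dy":-0.5,"dz":0,"yaw":0,"grip":0},{"dx":0.86,"dy":-0.5,"dz":0,"yaw":0,"grip":0},{"dx":0.86,"dy":-0.5,"dz":0,"yaw":0,"grip":0}]'
python3 -c "
from h import *
need([509.6,-124.5,105],20.6)"
```

```text
t: 0.2
ee_pos: [228.2, -472.5, 248.3]
ee_rot: [-179.9, -0.0, 20.5]
force: [0.4, -0.3, -0.5]
opening: 87.6
grip_force: 0.0
t: 0.6
ee_pos: [295.2, -390.0, 248.5]
ee_rot: [-180.0, -0.0, 20.7]
force: [-0.4, 0.3, -0.1]
opening: 56.5
grip_force: 0.0
0.6 [ 295.2 -390.   248.5] [-180.    -0.    20.7] open 56.5 grip 0.0 F [-0.4  0.3 -0.1] j [-62.  16.  93.   0.  71.   7.]
units [ 9.813 -5.754  4.782] yaw 0.012
```

```bash
python3 -m inch '[{"dx":0.86,"dy":-0.5,"dz":0,"yaw":0,"grip":0},{"dx":0.86,"dy":-0.5,"dz":0,"yaw":0,"grip":0},{"dx":0.86,"dy":-0.5,"dz":0.2,"yaw":0,"grip":0},{"dx":0.86,"dy":-0.5,"dz":0.4,"yaw":0,"grip":0},{"dx":0.86,"dy":-0.5,"dz":0.4,"yaw":0,"grip":0}]'
python3 -m inch '[{"dx":0.86,"dy":-0.5,"dz":0.5,"yaw":0,"grip":0},{"dx":0.86,"dy":-0.5,"dz":0.5,"yaw":0,"grip":0},{"dx":0.86,"dy":-0.5,"dz":0.5,"yaw":0,"grip":0},{"dx":0.86,"dy":-0.5,"dz":0.5,"yaw":0,"grip":0},{"dx":0.86,"dy":-0.5,"dz":0.5,"yaw":0,"grip":0}]'
python3 -m inch '[{"dx":0.5,"dy":-0.3,"dz":0.3,"yaw":0,"grip":0},{"dx":0,"dy":0,"dz":0,"yaw":0,"grip":0},{"dx":0,"dy":0,"dz":0,"yaw":0,"grip":0}]'
python3 -c "
from h import *
need([509.6,-124.5,105],20.6)"
```

```text
t: 1.1
ee_pos: [389.6, -274.3, 218.5]
ee_rot: [180.0, -0.0, 20.7]
force: [0.6, -0.4, 0.3]
opening: 45.8
grip_force: 0.0
t: 1.6
ee_pos: [483.6, -158.7, 143.1]
ee_rot: [-180.0, 0.0, 20.7]
force: [0.5, -0.2, 0.1]
opening: 46.1
grip_force: 0.0
t: 1.9
ee_pos: [493.8, -146.4, 134.7]
ee_rot: [-180.0, 0.0, 20.7]
force: [-0.3, 0.9, 0.8]
opening: 45.9
grip_force: 0.0
1.9 [ 493.8 -146.4  134.7] [-180.     0.    20.7] open 45.9 grip 0.0 F [-0.3  0.9  0.8] j [-25.  26.  98.  -0.  56.  44.]
units [ 0.75  -0.495  0.988] yaw 0.017
```

```bash
python3 -m inch '[{"dx":0.4,"dy":-0.25,"dz":0.3,"yaw":0,"grip":0},{"dx":0.35,"dy":-0.25,"dz":0.5,"yaw":0,"grip":0},{"dx":0,"dy":0,"dz":0.2,"yaw":0,"grip":0},{"dx":0,"dy":0,"dz":0,"yaw":0,"grip":0}]'
python3 -c "
from h import *
a=manip.snapshot('scene')[150:270,330:490];cv2.imwrite('pics/d0.png',cv2.resize(a,None,fx=5,fy=5,interpolation=cv2.INTER_CUBIC))
need([509.6,-124.5,60.5],20.6)"
```

```text
t: 2.3
ee_pos: [509.2, -125.1, 103.9]
ee_rot: [-179.9, 0.1, 20.6]
force: [-0.0, 0.4, 0.3]
opening: 45.9
grip_force: 0.0
2.35 [ 509.5 -125.4  104.5] [-180.     0.    20.6] open 45.7 grip 0.0 F [-0.5 -0.2 -0.8] j [-22.  29.  98.  -0.  53.  47.]
units [ 0.013 -0.028  1.468] yaw -0.004
```

View pics/d0.png

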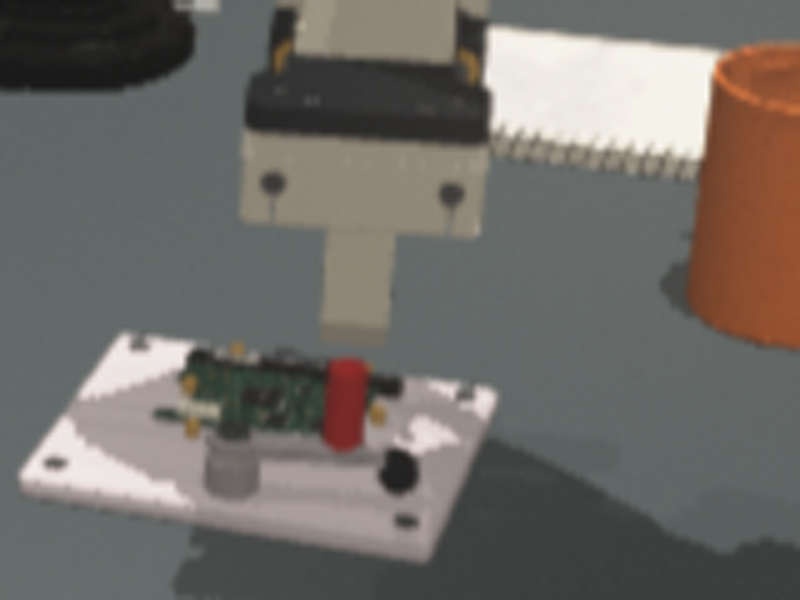

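The open gripper is centred over the red knob (knob top at (347,367), near finger at (355,335) in the crop). I'll descend and close.

```bash
python3 -m inch '[{"dx":0,"dy":0,"dz":0.4,"yaw":0,"grip":0},{"dx":0,"dy":0,"dz":0.5,"yaw":0,"grip":0},{"dx":0,"dy":0,"dz":0.45,"yaw":0,"grip":0},{"dx":0,"dy":0,"dz":0.1,"yaw":0,"grip":-0.2},{"dx":0,"dy":0,"dz":0,"yaw":0,"grip":-0.4}]'
python3 -m inch '[{"dx":0,"dy":0,"dz":0,"yaw":0,"grip":-0.6},{"dx":0,"dy":0,"dz":0,"yaw":0,"grip":-0.8},{"dx":0,"dy":0,"dz":0,"yaw":0,"grip":-1},{"dx":0,"dy":0,"dz":0,"yaw":0,"grip":-1},{"dx":0,"dy":0,"dz":0,"yaw":0,"grip":-1}]' 15
python3 - <<'E'
from h import *
need([509.6,-124.5,60.5],20.6)
# per-row rigid turn about the pivot by 8 deg CCW
S=np.array([544.7,-111.3]);s=manip.get_state();p=s['ee_pos'][:2];ps=np.radians(s['ee_rot'][2])
r=p-S;print('r',np.linalg.norm(r),np.degrees(np.arctan2(r[1],r[0])))
a=np.radians(8);R=np.array([[np.cos(a),-np.sin(a)],[np.sin(a),np.cos(a)]]);d=R@r-r;c,n=np.cos(ps),np.sin(ps)
print('row',(d[0]*c+d[1]*n)/30,(d[0]*n-d[1]*c)/30)
E
```

```text
t: 2.85
ee_pos: [509.6, -125.4, 60.8]
ee_rot: [-180.0, 0.0, 20.5]
force: [-0.7, 0.2, -0.1]
opening: 34.3
grip_force: 0.0
t: 3.35
ee_pos: [510.3, -125.5, 61.8]
ee_rot: [179.9, -0.0, 20.6]
force: [-0.5, -1.4, 3.3]
opening: 13.4
grip_force: 15.0
3.35 [ 510.3 -125.5   61.8] [179.9  -0.   20.6] open 13.4 grip 15.0 F [-0.5 -1.4  3.3] j [-22.  33. 100.  -0.  47.  47.]
units [-0.009 -0.038  0.043] yaw -0.003
r 37.24694299428221 -157.62146399246328
row 0.017521209843293424 0.17232591720230378
```

The gripper holds the knob at a 13.4 mm opening. I'll swing in rigid steps of 4° about the screw, starting with a few to check.

```bash
python3 -m inch '[{"dx":0.003,"dy":0.0885,"dz":0,"yaw":-0.5,"grip":-1},{"dx":0.003,"dy":0.0885,"dz":0,"yaw":-0.5,"grip":-1},{"dx":0.003,"dy":0.0885,"dz":0,"yaw":-0.5,"grip":-1},{"dx":0.003,"dy":0.0885,"dz":0,"yaw":-0.5,"grip":-1},{"dx":0.003,"dy":0.0885,"dz":0,"yaw":-0.5,"grip":-1}]'
cat >> h.py <<'E'
def pol():
    s=manip.get_state();r=s['ee_pos'][:2]-np.array([544.7,-111.3]);print('r',np.linalg.norm(r),'ang',np.degrees(np.arctan2(r[1],r[0])),'yaw',s['ee_rot'][2],'F',s['force'],'T',s['wrist_torque'])
E
python3 -c "
from h import *
pol()"
```

```text
t: 3.85
ee_pos: [516.9, -136.8, 61.8]
ee_rot: [179.9, -0.0, 40.7]
force: [-1.1, -0.5, 5.4]
opening: 13.2
grip_force: 15.0
r 37.780639731031926 ang -137.47297984645527 yaw 40.73244649293982 F [-1.1121158  -0.52078785  5.38520605] T [-0.17185215  0.12887983 -0.01802564]
```

```bash
for i in 1; do python3 -m inch '[{"dx":0.003,"dy":0.0885,"dz":0,"yaw":-0.5,"grip":-1},{"dx":0.003,"dy":0.0885,"dz":0,"yaw":-0.5,"grip":-1},{"dx":0.003,"dy":0.0885,"dz":0,"yaw":-0.5,"grip":-1},{"dx":0.003,"dy":0.0885,"dz":0,"yaw":-0.5,"grip":-1},{"dx":0.003,"dy":0.0885,"dz":0,"yaw":-0.5,"grip":-1}]'; done
python3 -m inch '[{"dx":0.003,"dy":0.0885,"dz":0,"yaw":-0.5,"grip":-1},{"dx":0.003,"dy":0.0885,"dz":0,"yaw":-0.5,"grip":-1},{"dx":0.003,"dy":0.0885,"dz":0,"yaw":-0.5,"grip":-1},{"dx":0.003,"dy":0.0885,"dz":0,"yaw":-0.5,"grip":-1},{"dx":0.003,"dy":0.0885,"dz":0,"yaw":-0.5,"grip":-1}]'
python3 -c "
from h import *
pol()"
```

```text
t: 4.35
ee_pos: [527.1, -145.5, 61.8]
ee_rot: [179.9, 0.0, 60.7]
force: [-1.8, -1.4, 5.2]
opening: 13.6
grip_force: 15.0
t: 4.85
ee_pos: [539.6, -150.0, 61.8]
ee_rot: [179.9, 0.1, 80.7]
force: [-0.7, -1.1, 4.4]
opening: 13.4
grip_force: 15.0
r 39.063744319120545 ang -97.44046763328446 yaw 80.72968600538823 F [-0.67688911 -1.13452999  4.3805533 ] T [-0.4283584   0.12909248 -0.10748007]
```

```bash
python3 -m inch '[{"dx":0.003,"dy":0.0885,"dz":0,"yaw":-0.5,"grip":-1},{"dx":0.003,"dy":0.0885,"dz":0,"yaw":-0.5,"grip":-1},{"dx":0.003,"dy":0.0885,"dz":0,"yaw":-0.5,"grip":-1},{"dx":0.003,"dy":0.0885,"dz":0,"yaw":-0.5,"grip":-1},{"dx":0.003,"dy":0.04,"dz":0,"yaw":-0.25,"grip":-1}]'
python3 -c "
from h import *
pol()
a=manip.snapshot('scene')[150:270,330:490];cv2.imwrite('pics/e0.png',cv2.resize(a,None,fx=5,fy=5,interpolation=cv2.INTER_CUBIC))
a=manip.snapshot('top')[225:335,360:470];cv2.imwrite('pics/e1.png',cv2.resize(a,None,fx=5,fy=5,interpolation=cv2.INTER_CUBIC))"
```

```text
t: 5.35
ee_pos: [551.8, -150.2, 61.8]
ee_rot: [179.9, 0.1, 98.7]
force: [-0.6, -3.6, 3.2]
opening: 13.5
grip_force: 15.0
r 39.54487618558685 ang -79.71639503808247 yaw 98.70548401338993 F [-0.62163589 -3.63713425  3.16015589] T [-0.61799491 -0.08728376 -0.07465746]
```

View pics/e0.png

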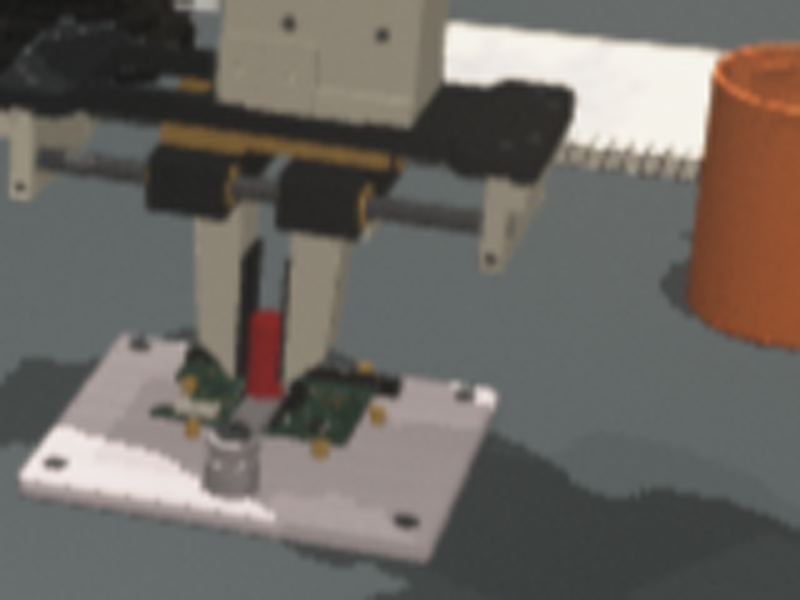

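View pics/e1.png

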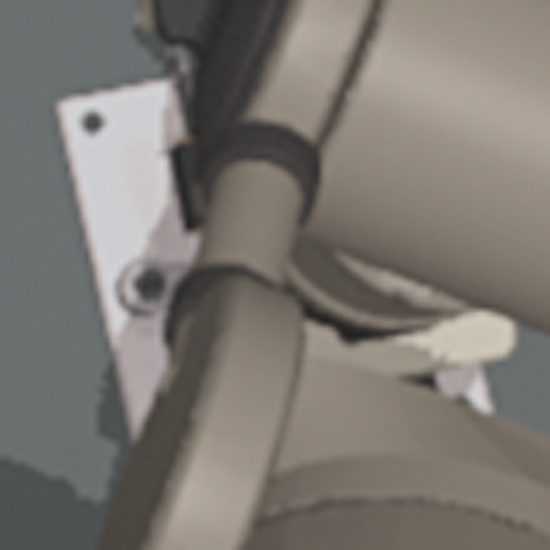

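The clip points squarely across onto the board: the scene view has the knob at (264,355) between the fingers and the screw at (232,450). The computed direction is -79.7° against -80° wanted, and the board is still between its pins. In the top view the arm hides the clip. I'll hold for 3.5 s.

```bash
Z='{"dx":0,"dy":0,"dz":0,"yaw":0,"grip":-1}'
python3 -m inch '[{"dx":0,"dy":0,"dz":0,"yaw":0,"grip":-1},{"dx":0,"dy":0,"dz":0,"yaw":0,"grip":-1},{"dx":0,"dy":0,"dz":0,"yaw":0,"grip":-1},{"dx":0,"dy":0,"dz":0,"yaw":0,"grip":-1},{"dx":0,"dy":0,"dz":0,"yaw":0,"grip":-1}]' >/dev/null
python3 -m inch '[{"dx":0,"dy":0,"dz":0,"yaw":0,"grip":-1},{"dx":0,"dy":0,"dz":0,"yaw":0,"grip":-1},{"dx":0,"dy":0,"dz":0,"yaw":0,"grip":-1},{"dx":0,"dy":0,"dz":0,"yaw":0,"grip":-1},{"dx":0,"dy":0,"dz":0,"yaw":0,"grip":-1}]' >/dev/null
python3 -m inch '[{"dx":0,"dy":0,"dz":0,"yaw":0,"grip":-1},{"dx":0,"dy":0,"dz":0,"yaw":0,"grip":-1},{"dx":0,"dy":0,"dz":0,"yaw":0,"grip":-1},{"dx":0,"dy":0,"dz":0,"yaw":0,"grip":-1},{"dx":0,"dy":0,"dz":0,"yaw":0,"grip":-1}]' >/dev/null
python3 -m inch '[{"dx":0,"dy":0,"dz":0,"yaw":0,"grip":-1},{"dx":0,"dy":0,"dz":0,"yaw":0,"grip":-1},{"dx":0,"dy":0,"dz":0,"yaw":0,"grip":-1},{"dx":0,"dy":0,"dz":0,"yaw":0,"grip":-1},{"dx":0,"dy":0,"dz":0,"yaw":0,"grip":-1}]' >/dev/null
python3 -m inch '[{"dx":0,"dy":0,"dz":0,"yaw":0,"grip":-1},{"dx":0,"dy":0,"dz":0,"yaw":0,"grip":-1},{"dx":0,"dy":0,"dz":0,"yaw":0,"grip":-1},{"dx":0,"dy":0,"dz":0,"yaw":0,"grip":-1},{"dx":0,"dy":0,"dz":0,"yaw":0,"grip":-1}]' >/dev/null
python3 -m inch '[{"dx":0,"dy":0,"dz":0,"yaw":0,"grip":-1},{"dx":0,"dy":0,"dz":0,"yaw":0,"grip":-1},{"dx":0,"dy":0,"dz":0,"yaw":0,"grip":-1},{"dx":0,"dy":0,"dz":0,"yaw":0,"grip":-1},{"dx":0,"dy":0,"dz":0,"yaw":0,"grip":-1}]' >/dev/null
python3 -m inch '[{"dx":0,"dy":0,"dz":0,"yaw":0,"grip":-1},{"dx":0,"dy":0,"dz":0,"yaw":0,"grip":-1},{"dx":0,"dy":0,"dz":0,"yaw":0,"grip":-1},{"dx":0,"dy":0,"dz":0,"yaw":0,"grip":-1},{"dx":0,"dy":0,"dz":0,"yaw":0,"grip":-1}]'
python3 -c "
from h import *
pol()"
```

```text
t: 8.95
ee_pos: [551.9, -150.2, 61.8]
ee_rot: [179.9, 0.1, 98.5]
force: [1.9, -5.4, 4.5]
opening: 14.0
grip_force: 15.0
r 39.52691900374866 ang -79.57083565682916 yaw 98.52566827239954 F [ 1.85810276 -5.39508709  4.54529939] T [-0.84364096 -0.33242665 -0.03208123]
```

It held for 3.6 s. Now I'll swing it back along the same path.

```bash
python3 -m inch '[{"dx":0.001,"dy":-0.04,"dz":0,"yaw":0.25,"grip":-1},{"dx":0.003,"dy":-0.0885,"dz":0,"yaw":0.5,"grip":-1},{"dx":0.003,"dy":-0.0885,"dz":0,"yaw":0.5,"grip":-1},{"dx":0.003,"dy":-0.0885,"dz":0,"yaw":0.5,"grip":-1},{"dx":0.003,"dy":-0.0885,"dz":0,"yaw":0.5,"grip":-1}]'
python3 -m inch '[{"dx":0.003,"dy":-0.0885,"dz":0,"yaw":0.5,"grip":-1},{"dx":0.003,"dy":-0.0885,"dz":0,"yaw":0.5,"grip":-1},{"dx":0.003,"dy":-0.0885,"dz":0,"yaw":0.5,"grip":-1},{"dx":0.003,"dy":-0.0885,"dz":0,"yaw":0.5,"grip":-1},{"dx":0.003,"dy":-0.0885,"dz":0,"yaw":0.5,"grip":-1}]'
python3 -m inch '[{"dx":0.003,"dy":-0.0885,"dz":0,"yaw":0.5,"grip":-1},{"dx":0.003,"dy":-0.0885,"dz":0,"yaw":0.5,"grip":-1},{"dx":0.003,"dy":-0.0885,"dz":0,"yaw":0.5,"grip":-1},{"dx":0.003,"dy":-0.0885,"dz":0,"yaw":0.5,"grip":-1},{"dx":0.003,"dy":-0.0885,"dz":0,"yaw":0.5,"grip":-1}]'
python3 -c "
from h import *
pol()"
```

```text
t: 9.45
ee_pos: [540.0, -150.0, 61.8]
ee_rot: [179.9, 0.1, 80.4]
force: [1.7, -4.8, 5.4]
opening: 13.6
grip_force: 15.0
t: 9.95
ee_pos: [527.2, -145.4, 61.8]
ee_rot: [179.9, 0.0, 60.4]
force: [0.1, -4.6, 6.3]
opening: 13.8
grip_force: 15.0
t: 10.45
ee_pos: [516.8, -136.8, 61.8]
ee_rot: [179.9, -0.0, 40.4]
force: [0.1, -4.0, 6.3]
opening: 13.3
grip_force: 15.0
r 37.78185081978604 ang -137.60950089182543 yaw 40.35908539103093 F [ 0.05322811 -3.98794255  6.32481742] T [-0.56835816 -0.0762871  -0.04724934]
```

```bash
python3 -m inch '[{"dx":0.003,"dy":-0.0885,"dz":0,"yaw":0.5,"grip":-1},{"dx":0.003,"dy":-0.0885,"dz":0,"yaw":0.5,"grip":-1},{"dx":0.003,"dy":-0.0885,"dz":0,"yaw":0.5,"grip":-1},{"dx":0.003,"dy":-0.0885,"dz":0,"yaw":0.5,"grip":-1},{"dx":0.003,"dy":-0.0885,"dz":0,"yaw":0.5,"grip":-1}]'
python3 -m inch '[{"dx":0,"dy":0,"dz":0,"yaw":0,"grip":-1},{"dx":0,"dy":0,"dz":0,"yaw":0,"grip":-1}]'
python3 -c "
from h import *
pol()"
```

```text
t: 10.95
ee_pos: [510.1, -125.2, 61.7]
ee_rot: [180.0, -0.0, 20.4]
force: [0.6, -2.2, 6.7]
opening: 13.6
grip_force: 15.0
t: 11.15
ee_pos: [510.0, -124.9, 61.7]
ee_rot: [180.0, -0.0, 20.5]
force: [-0.2, -1.7, 8.2]
opening: 13.7
grip_force: 15.0
r 37.27693237664302 ang -158.59231715772114 yaw 20.51420914840281 F [-0.16332134 -1.73300146  8.18220508] T [-0.20956528 -0.01291863 -0.06964203]
```

The clip is back within about 1° of where it started. I'll release, rise and look.

```bash
python3 -m inch '[{"dx":0,"dy":0,"dz":0,"yaw":0,"grip":-0.3},{"dx":0,"dy":0,"dz":0,"yaw":0,"grip":-0.1},{"dx":0,"dy":0,"dz":0,"yaw":0,"grip":0},{"dx":0,"dy":0,"dz":-0.2,"yaw":0,"grip":0},{"dx":0,"dy":0,"dz":-0.6,"yaw":0,"grip":0}]'
python3 -m inch '[{"dx":0,"dy":0,"dz":-1,"yaw":0,"grip":0},{"dx":0,"dy":0,"dz":-1,"yaw":0,"grip":0},{"dx":0,"dy":0,"dz":-1,"yaw":0,"grip":0},{"dx":-0.5,"dy":0.5,"dz":-1,"yaw":0,"grip":0},{"dx":-0.9,"dy":0.9,"dz":0,"yaw":0,"grip":0}]'
python3 -m inch '[{"dx":-0.9,"dy":0.9,"dz":0,"yaw":0,"grip":0},{"dx":-0.9,"dy":0.9,"dz":0,"yaw":0,"grip":0},{"dx":-0.9,"dy":0.9,"dz":0,"yaw":0,"grip":0},{"dx":-0.5,"dy":0.9,"dz":0,"yaw":0,"grip":0},{"dx":0,"dy":0.5,"dz":0,"yaw":0,"grip":0}]'
python3 -m inch '[{"dx":0,"dy":0.9,"dz":0,"yaw":0,"grip":0},{"dx":0,"dy":0.9,"dz":0,"yaw":0,"grip":0},{"dx":0,"dy":0.9,"dz":0,"yaw":0,"grip":0},{"dx":0,"dy":0.4,"dz":0,"yaw":0,"grip":0},{"dx":0,"dy":0,"dz":0,"yaw":0,"grip":0}]'
python3 -c "
from h import *
a=manip.snapshot('top')[225:335,360:470];cv2.imwrite('pics/f0.png',cv2.resize(a,None,fx=5,fy=5,interpolation=cv2.INTER_CUBIC))"
```

```text
t: 11.65
ee_pos: [508.6, -124.6, 84.2]
ee_rot: [-179.8, 0.2, 20.6]
force: [0.1, 0.4, -0.1]
opening: 44.9
grip_force: 0.0
t: 12.15
ee_pos: [487.4, -179.2, 209.7]
ee_rot: [179.7, -0.3, 20.8]
force: [-0.1, -0.1, 0.1]
opening: 46.0
grip_force: 0.0
t: 12.65
ee_pos: [437.2, -330.6, 205.6]
ee_rot: [180.0, 0.0, 20.4]
force: [0.6, 0.2, 0.4]
opening: 46.0
grip_force: 0.0
t: 13.15
ee_pos: [471.2, -416.3, 204.7]
ee_rot: [-180.0, 0.0, 20.5]
force: [0.2, 0.8, -0.2]
opening: 46.1
grip_force: 0.0
```

View pics/f0.png

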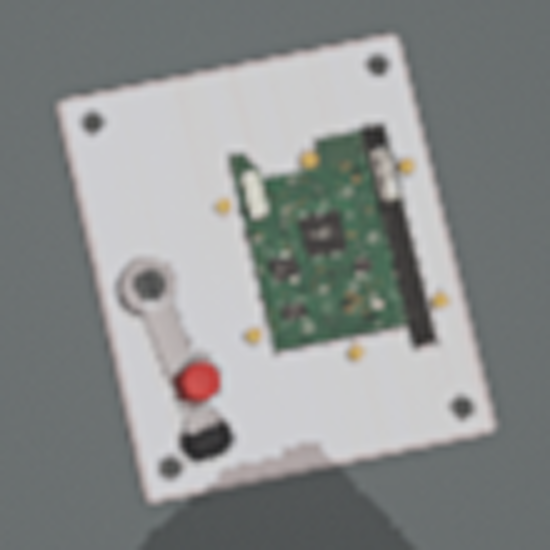

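The knob is back at (199,381), against (204,379) before, and clear of the board. The board sits between its pins, and the gripper is away from everything.

```bash
python3 -c "
from station import manip
print(manip.job_done())"
```

```text
the job is handed in; nothing more can be done
None
```

I swung the clip squarely across onto the board, held it there 3.6 s, swung it back to within about 3° of where it started and let go; the board is still between its pins (shifted about 0.5 mm), the gripper never went near the other clip, and the job was handed in at about 13 s (no verdict shown).

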